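# Roll the lift roller up onto its rest

## Task

Push the white nylon roller lying in the tray at the foot of the ramp up the ramp with your fingertips, slowly, pushing gently and without letting it roll back or run away from you, until it drops over the crest and sits against the end stop; do not ram it. Roll it, do not pick it up, then take your hand away. Leave the spare roller, the grease tin, the axle pin and the spanner where they are.

Things in the scene. Friction and masses are not known exactly. Their poses are not given: they have to be found in the camera images.
- roller: the roller to push: white nylon car-lift roller, a cylinder 66 mm in diameter, 90 mm long, a sealed ball bearing in each flat end (solid, no open bore), 0.4 to 0.8 kg, slippery (friction about 0.35). It lies across the tray at the foot of the ramp and rolls freely. Origin: its centre, 33 mm above what it lies on. y is the cylinder axis, nearly parallel to the rest's y; x and z turn as it rolls
- rest: fixed roller rest, 330 mm long, 126 wide (170 over bolt lugs): tray, ramp, seat, end stop. Origin on the bench under the middle; x points up the ramp, away from the robot, within 0.65 rad of its straight ahead; y left, z up. Lane 98 mm wide; 6 mm thick blue guides stand 12 mm above it. Along x: toe lip -149 to -143 mm, 10 high; level tray to -60, 6 above the bench; ramp to crest at +70, then seat
- rest_seat (a point): where the roller's centre is when seated: 98 mm along the rest's x, 53 mm above the bench, mid lane; axes as the rest's. From the crest the seat falls at 10 degrees to the end stop, rubber buffer faces at +131 mm along the rest's x, stop plate 74 mm high. Once over the crest the roller runs the last 30 mm down to the stop and stays by itself
- rest_slope (a point): mid lane at the foot of the ramp: -60 mm along the rest's x, 6 mm above the bench. Its x runs up the ramp's surface, z is the surface normal. The ramp rises at 8 degrees to the crest at +70 mm along the rest's x, 24 mm above the bench. The roller's centre is 33 mm along z while on the ramp, and 57 mm above the bench at the crest; let go on the ramp, it rolls back
- spare: bystander: a second roller of the same kind standing on its end on the bench beside the rest, 66 mm in diameter, 90 mm high, origin at the centre of its underside
- tin: bystander: grey grease tin, 76 mm in diameter, 65 mm high, on the bench beside the rest, origin at the centre of its underside
- pin: bystander: steel axle pin standing on its 36 mm wide head on the bench beside the rest, shank 20 mm in diameter, 112 mm high, origin at the centre of its underside
- spanner: bystander: steel spanner 190 mm long lying on the bench beside the rest, roughly along it, origin under its middle, x along it
Mind the look-alikes: they are no part of the job. Leave any red or turquoise look-alike of the roller alone.

How it is judged (in metres and radians):
On the way, in this order (a step that is already met when the one before it is completed fails the run):
1. the roller is being rolled up the ramp, half way or more (x of roller in the frame of rest above 0 m and z of roller in the frame of rest_slope between 0.025 and 0.038 m), for 0.1 s.
2. the roller is over the crest and against the end stop (x of roller in the frame of rest_seat between -0.005 and 0.005 m and y of roller in the frame of rest_seat between -0.008 and 0.008 m and z of roller in the frame of rest_seat between -0.005 and 0.005 m and angle between the y axis of roller and the y axis of rest, either way round below 0.12 rad), for 0.2 s.
At the end, for the whole second after the job is handed in: the roller lies still in the seat against the end stop: its centre within 5 mm of the seat point along the rest's x and z and within 8 mm across, its axis within 0.12 rad of square across the lane (all of step 2 and linear speed of roller below 0.02 m/s and angular speed of roller below 0.5 rad/s); the robot touches nothing.
It fails at once if the roller ran free (rolled back or was flung ahead faster than 0.2 m/s with no finger against it) on the ramp (x of roller in the frame of rest between -0.06 and 0.065 m and linear speed of roller above 0.2 m/s and contact force between roller and the fingers below 0.02 N and contact force between roller and the arm below 0.02 N).
It fails at once if the roller was lifted more than 12 mm off the tray and ramp (z of roller in the frame of rest above 0.051 m and z of roller in the frame of rest_slope above 0.045 m).
It fails at once if the spare roller, grease tin, axle pin or spanner was moved more than 15 mm (distance of any of spare, tin, pin, spanner from where it was at the start of the episode above 0.015 m).
It fails at once if the fingers pressed on the roller with more than 30 N (contact force between roller and the fingers above 30 N).
It also fails if it takes over 42 s, if anything falls off the work surface, if the arm or the gripper's body presses on something with over 40 N, if the wrist force passes 120 N, or if a joint passes its speed limit or range.

## Robot

A 6-joint arm with a two-finger parallel gripper is mounted at the origin on the work surface. World frame = base frame: x ahead of the robot, y to its left, z up, the work surface at z = 0. Lengths are in mm, angles in rad, forces in N, time in s.
With the tool pointing down it reaches from about 250 to 775 mm from the base axis. Payload 4 kg.
Tool frame: the origin (TCP) lies between the finger pads; the fingertips stand 19 mm ahead of it and the grasp point (between the pads) is the TCP; z points along the fingers, y is the direction in which the jaws open and shut (so a half turn about z gives the same grasp; the last joint's range is limited). The gripper opens to 94 mm and grips with 3 to 60 N. Pads are 16 mm wide; open, the fingers measure 119 mm over their backs; the gripper's body (75 mm by 177 mm) begins 78 mm behind the grasp point.
Start: joints at [1.069, 0.087, 1.371, -0, 1.684, -0.103], TCP at [213.583, 506.854, 224.506] pointing down, gripper open.
Joint ranges: [-3.1, 3.1], [-0.76, 2.03], [0.27, 2.55], [-1.08, 4.22], [0.17, 2.65], [-2.57, 2.57]. Speed limits (rad/s): [2.79, 2.79, 3.14, 3.14, 3.14, 3.14].

## Interface

Orientations are given as a unit quaternion [w, x, y, z].
In Python, from bench import telemetry, camera, camera_info, manip gives the robot as it stands. The module is installed in compiled form; this text tells all that it offers.
- The arm moves only by the shell command python3 -m crank 'ROWS' [OPENING] [FORCE]. ROWS is JSON, a list of rows, each a list of 2 entries, a list of its own where there are three numbers: the shift along the tool's x, y, z in mm, then the turn, a rotation vector about the tool's x, y, z in rad. In form: [[[tx, ty, tz], [rx, ry, rz]], ...]. A call has 1 to 20 rows; each row shifts and turns the pose as measured when the row begins, along the tool's axes as they then stand; what a row does not reach is not made up. A row lasts 1/10 s, in which the tool goes at most 50 mm and 8.59 degrees, less where a joint would pass 70% of its speed; a pose out of reach is approached as far as the arm can. A call with a gripper value outside its range is refused whole. OPENING is the opening, from 0 (shut) to 1 (fully open), set as the call begins (- or left out, the last holds). The fingers move at their own pace and stop on an object; FORCE is the grip in N (left out, the last holds). Time passes only in rows, so rows that do not move let the fingers close. It gives the time, the measured TCP pose, the force and the opening at its end, in the units of the state.
- telemetry.get_obs(): the state, without advancing time (a new reading comes with each control period).
- camera(name): name is "side" or "top" or "wrist"; returns the picture (400x640x3 uint8, red, green, blue); there is no depth.
- camera_info(name): a dict with "vertical_fov" (degrees; the focal length in pixels is half the picture's height over the tangent of half this angle, whatever the lens; pixels are square), "cx", "cy" (the principal point, pixels), "R" (3x3) and "t" (3): a world point X has camera coordinates R X + t. Camera axes: x right, y down, z forward; pixel columns grow to the right and rows downward; lengths in mm; the calibration is good to about 2 mm. A picture is of the moment at which its call begins: read the wrist's pose just before it. camera_info takes no time and is no camera call; for the wrist camera it gives the pose at the moment of the call.
- manip.close_job(): hands the job in, once; it reports no verdict.
The state is a dict: "time": time; "qpos": joint angles; "joint_velocities": joint speeds; "joint_torque": joint torques, N m; "ee_pos": TCP position; "eef_rot": TCP orientation; "ft_force": force on the tool from outside, world axes, zero at the start; "moment": the same for the moment, N m; "width": finger opening in mm.
Only numpy, scipy, OpenCV 4.12 (cv2) and the standard library are available. Lean on these libraries where they do the work, as an engineer would, in place of code of your own. Each camera call takes 0.05 s, during which the arm holds its last target.

## Working session

There is one attempt and no reset: what is moved stays moved. The work goes in short steps, Python scripts to look and compute and a shell command to move; the robot and the scene stay as the last step left them, time stands still between calls to the robot, and variables do not carry over. Pictures are saved under pics/ and viewed, and the job is handed in when it is done.

```bash
mkdir -p pics; python3 - <<'E'
from bench import telemetry, camera, camera_info
import cv2
o=telemetry.get_obs()
print({k:(v if not hasattr(v,'round') else v.round(3) if not isinstance(v,float) else v) for k,v in o.items()})
for n in ["top","side"]:
    im=camera(n); cv2.imwrite(f"pics/{n}0.png",im[:,:,::-1]); print(n,camera_info(n))
E
```

```text
{'time': 0.0, 'qpos': array([ 1.069,  0.088,  1.372,  0.   ,  1.684, -0.103]), 'joint_velocities': array([ 0.001,  0.   ,  0.   , -0.   , -0.001, -0.   ]), 'joint_torque': array([-1.0000e-03, -3.4017e+01, -3.0243e+01,  7.2000e-02,  3.3000e-02,
       -0.0000e+00]), 'ee_pos': array([213.309, 506.404, 223.306]), 'eef_rot': array([-0.   ,  0.198,  0.98 , -0.001]), 'ft_force': array([-0.166, -0.218,  0.581]), 'moment': array([ 0.031, -0.017,  0.053]), 'width': 93.9214918649193}
top {'vertical_fov': 54.62260867253025, 'cx': 320.9814012457475, 'cy': 201.3157259457049, 'R': array([[ 0.02893716, -0.99956631,  0.00546118],
       [-0.9926536 , -0.0293783 , -0.11737014],
       [ 0.11747968, -0.0020247 , -0.99307322]]), 't': array([ 10.8832315 , 571.60982423, 821.58339303])}
side {'vertical_fov': 50.719782630723294, 'cx': 315.0956052966847, 'cy': 194.3111168916924, 'R': array([[ 0.83749694, -0.54631678, -0.01169821],
       [-0.43218065, -0.64912349, -0.62598608],
       [ 0.33439312,  0.52931717, -0.77974648]]), 't': array([-448.88962922,  283.9274405 ,  707.60078503])}
```

View pics/top0.png

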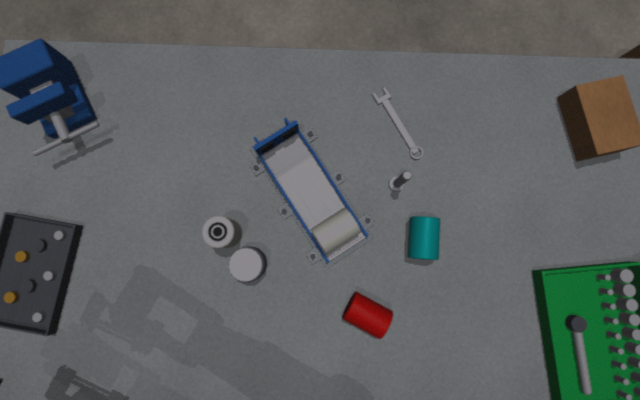

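View pics/side0.png

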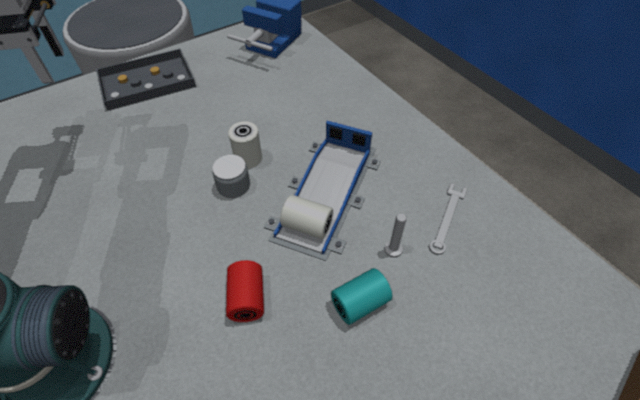

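The top view shows the rest running from about (345,255) at the toe to (277,135) at the stop, with the white roller at about (335,230). The spare is at (218,232), the tin at (247,265), the pin at (397,183) and the spanner at (400,122). I'll enlarge both views next.

```bash
python3 - <<'E'
import cv2
a=cv2.imread("pics/top0.png")[105:275,200:430]
cv2.imwrite("pics/top0z.png",cv2.resize(a,None,fx=3.4,fy=3.4,interpolation=cv2.INTER_CUBIC))
a=cv2.imread("pics/side0.png")[110:265,220:420]
cv2.imwrite("pics/side0z.png",cv2.resize(a,None,fx=3.8,fy=3.8,interpolation=cv2.INTER_CUBIC))
E
```

```text
(no output)
```

View pics/top0z.png

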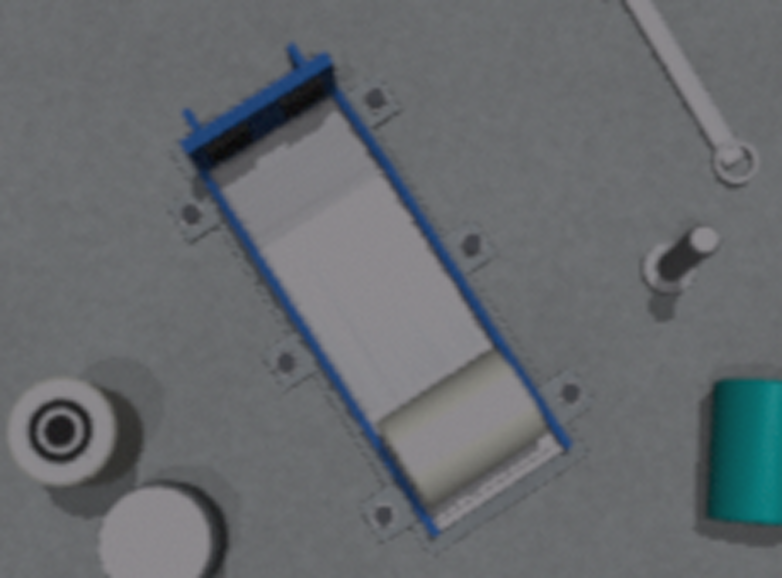

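View pics/side0z.png

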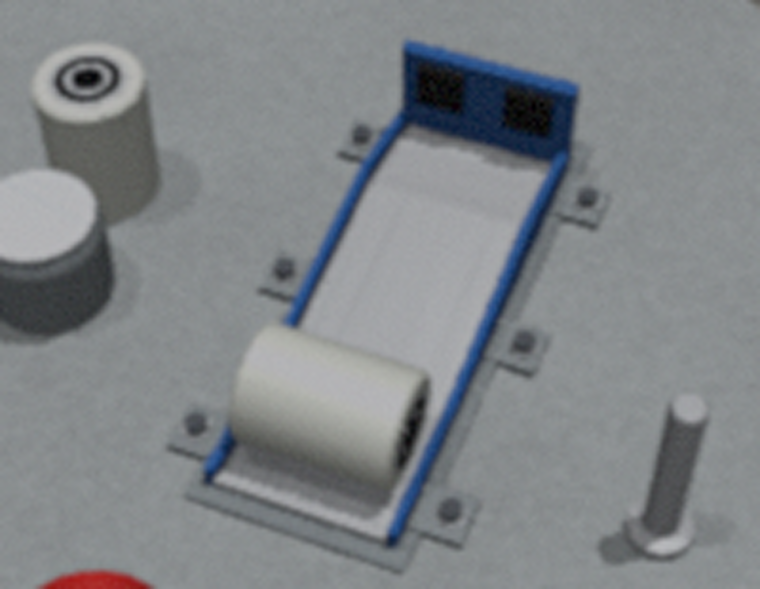

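Both views agree: bearings and bolts are clear, and the lane is empty apart from the roller. I'll fit the rest's pose from the guide ends and the crest line in both views, then check it with an overlay.

```bash
cat > h.py <<'E'
import numpy as np, cv2
from bench import telemetry, camera, camera_info
def proj(n,P,ci=None):
    c=ci or camera_info(n); f=200/np.tan(np.radians(c["vertical_fov"])/2)
    q=np.atleast_2d(P)@np.array(c["R"]).T+np.array(c["t"])
    return np.c_[c["cx"]+f*q[:,0]/q[:,2], c["cy"]+f*q[:,1]/q[:,2]]
def ray(n,u,z,ci=None):
    c=ci or camera_info(n); f=200/np.tan(np.radians(c["vertical_fov"])/2)
    R=np.array(c["R"]);t=np.array(c["t"]);C=-R.T@t
    d=R.T@np.array([(u[0]-c["cx"])/f,(u[1]-c["cy"])/f,1]); return C+d*(z-C[2])/d[2]
def w(p,P):
    c,s=np.cos(p[2]),np.sin(p[2]);P=np.atleast_2d(P).astype(float)
    return np.c_[p[0]+c*P[:,0]-s*P[:,1],p[1]+s*P[:,0]+c*P[:,1],P[:,2]]
E
python3 - <<'E'
from h import *
from scipy.optimize import least_squares
T=lambda a:np.array(a)/3.4+[200,105]-.35
S=lambda a:np.array(a)/3.8+[220,110]-.37
def pts(xt): return np.array([[xt,55,18],[xt,-55,18],[70,49,24],[70,-49,24]])
t=T([(432,535),(570,447),(268,247),(390,178)]); s=S([(206,478),(390,543),(365,182),(527,213)])
ct,cs=camera_info("top"),camera_info("side")
def f(p): 
    W=w(p,pts(p[3])); return np.r_[(proj("top",W,ct)-t).ravel(),(proj("side",W,cs)-s).ravel()]
r=least_squares(f,[500,0,.5,-149],x_scale=[100,100,.3,10]);print(r.x,r.fun.round(1))
p=r.x; np.save("rest.npy",p[:3])
# overlay
def edges():
    E=[]
    for y in(49,55,-49,-55):
        E.append([[-149,y,18],[-60,y,18],[70,y,36]])
    E.append([[70,-49,24],[70,49,24]]);E.append([[-60,-49,6],[-60,49,6]])
    E.append([[131,-55,74],[131,55,74]]);E.append([[-165,-63,0],[165,-63,0],[165,63,0],[-165,63,0],[-165,-63,0]])
    return E
for n,c,b,k in(("top",ct,(105,275,200,430),3.4),("side",cs,(110,265,220,420),3.8)):
    im=cv2.imread(f"pics/{n}0.png")[b[0]:b[1],b[2]:b[3]]
    im=cv2.resize(im,None,fx=k,fy=k,interpolation=cv2.INTER_CUBIC)
    for e in edges():
        q=(proj(n,w(p,e),c)-[b[2],b[0]]+.5)*k
        cv2.polylines(im,[q.round().astype(int)],False,(0,0,255),1)
    cv2.imwrite(f"pics/{n}0o.png",im)
E
```

```text
[ 593.17546846   48.03399369    0.60047775 -151.05541492] [ 1.3  0.5  2.2 -0.7 -1.5  0.2 -0.7 -2.6 -2.3 -1.9  0.3 -1.2  0.7  0.3
 -1.3  4. ]
```

View pics/top0o.png

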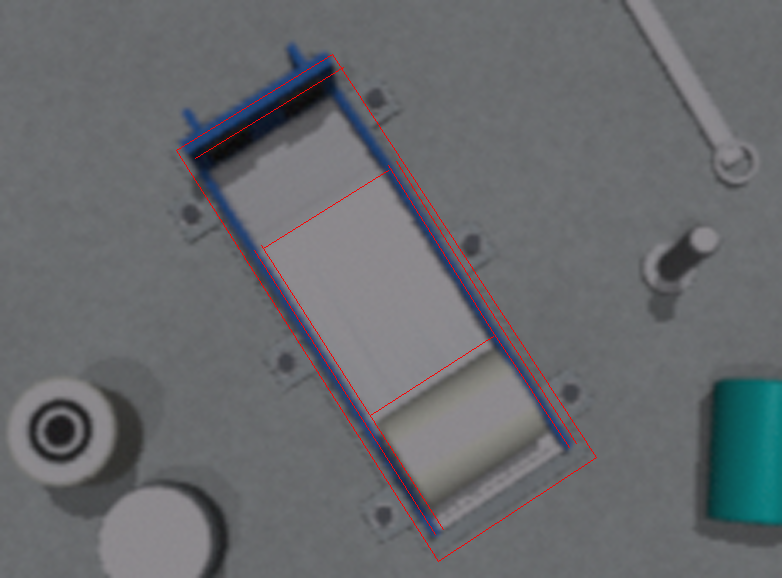

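View pics/side0o.png

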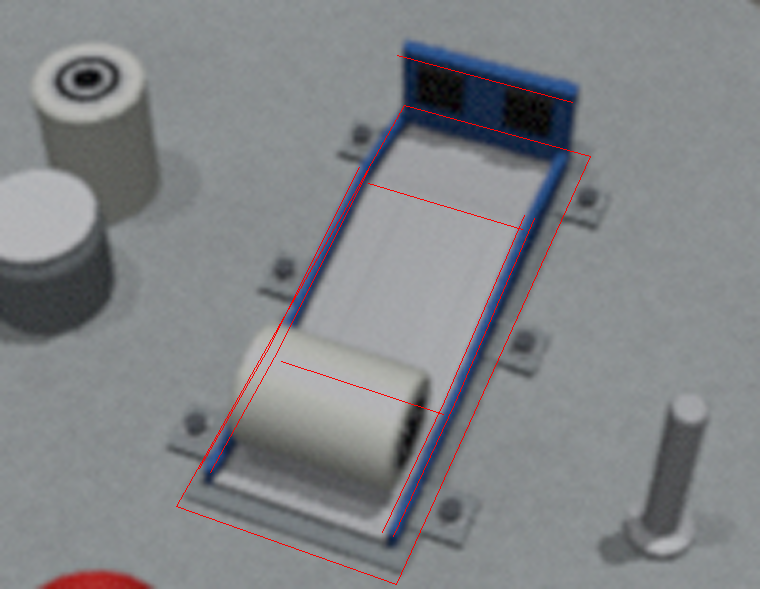

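The overlay is off by a few millimetres. Refit with the six bolts, which are symmetric about the midline, and use the guide toe ends and crest as x anchors.

```bash
python3 - <<'E'
from h import *
from scipy.optimize import least_squares
T=lambda a:np.array(a)/3.4+[200,105]-.35
S=lambda a:np.array(a)/3.8+[220,110]-.37
tb=T([(192,214),(376,99),(286,362),(472,245),(384,516),(571,393)])
sb=S([(361,134),(588,197),(284,268),(524,342),(195,424),(450,510)])
t=T([(432,535),(570,447),(268,247),(388,178)]); s=S([(206,478),(390,543),(368,183)])
ct,cs=camera_info("top"),camera_info("side")
def bolts(p):
    x1,x2,x3,yb,zb=p[3:8]
    return np.array([[x1,yb,zb],[x1,-yb,zb],[x2,yb,zb],[x2,-yb,zb],[x3,yb,zb],[x3,-yb,zb]])
def f(p,full=False):
    B=w(p,bolts(p)); oT,oS=p[8:10],p[10:12]
    A=w(p,[[-149,55,18],[-149,-55,18],[70,49,24],[70,-49,24]])
    r=np.r_[(proj("top",B,ct)+oT-tb).ravel(),(proj("side",B,cs)+oS-sb).ravel(),.5*(proj("top",A,ct)+oT-t).ravel(),.5*(proj("side",A[:3],cs)+oS-s).ravel()]
    return r if full else np.r_[r,oT/1,oS/1,(p[7]-8)/4]
r=least_squares(f,[593,48,.6,110,0,-110,74,8,0,0,0,0],x_scale=[10,10,.1,10,10,10,10,5,1,1,1,1],loss="soft_l1")
print(r.x.round(3));print(f(r.x,True).reshape(-1,2).round(1).tolist())
p=r.x; np.save("rest.npy",np.r_[p[:3],p[8:12]])
def edges():
    E=[]
    for y in(49,55,-49,-55):
        E.append([[-149,y,18],[-60,y,18],[70,y,36],[131,y,25]])
    E.append([[70,-49,24],[70,49,24]]);E.append([[-60,-49,6],[-60,49,6]])
    E.append([[131,-55,74],[131,55,74]]);E.append([[-165,-63,0],[165,-63,0],[165,63,0],[-165,63,0],[-165,-63,0]])
    return E
for n,c,b,k,o in(("top",ct,(105,275,200,430),3.4,p[8:10]),("side",cs,(110,265,220,420),3.8,p[10:12])):
    im=cv2.imread(f"pics/{n}0.png")[b[0]:b[1],b[2]:b[3]]
    im=cv2.resize(im,None,fx=k,fy=k,interpolation=cv2.INTER_CUBIC)
    for e in edges():
        q=(proj(n,w(p,e),c)+o-[b[2],b[0]]+.5)*k
        cv2.polylines(im,[q.round().astype(int)],False,(0,0,255),1)
    cv2.imwrite(f"pics/{n}0p.png",im)
E
```

```text
[ 5.90864e+02  4.75320e+01  6.03000e-01  1.21618e+02  1.92400e+00
 -1.18026e+02  7.40330e+01  9.74200e+00 -5.30000e-01  6.75000e-01
  7.90000e-01 -7.00000e-02]
[[-0.1, -0.1], [0.1, -0.3], [0.1, 0.1], [0.2, -0.5], [0.0, -0.3], [0.1, -0.1], [0.2, 0.1], [-0.2, 0.3], [0.1, 0.1], [-0.1, 0.0], [-0.2, -0.1], [-0.2, 0.1], [0.3, 0.7], [0.8, 0.0], [-0.9, 1.0], [-0.3, -0.5], [-0.9, -1.0], [0.4, -0.7], [-0.1, 0.2]]
```

View pics/top0p.png

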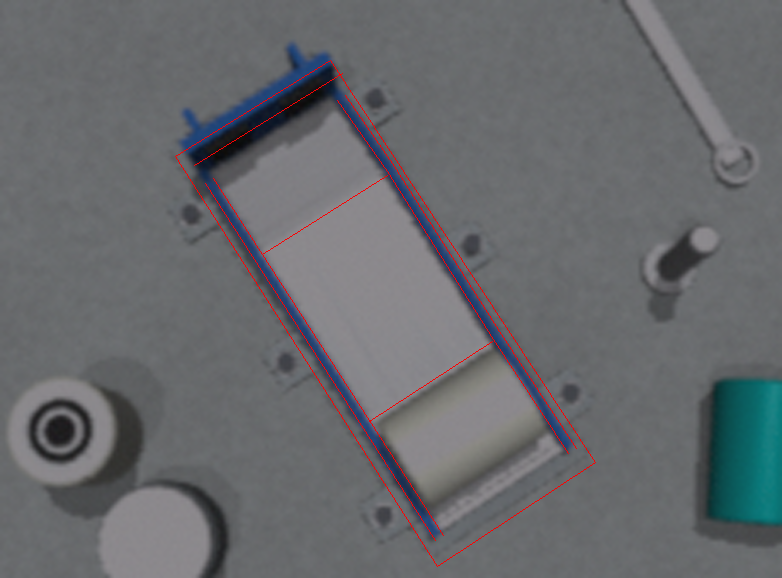

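View pics/side0p.png

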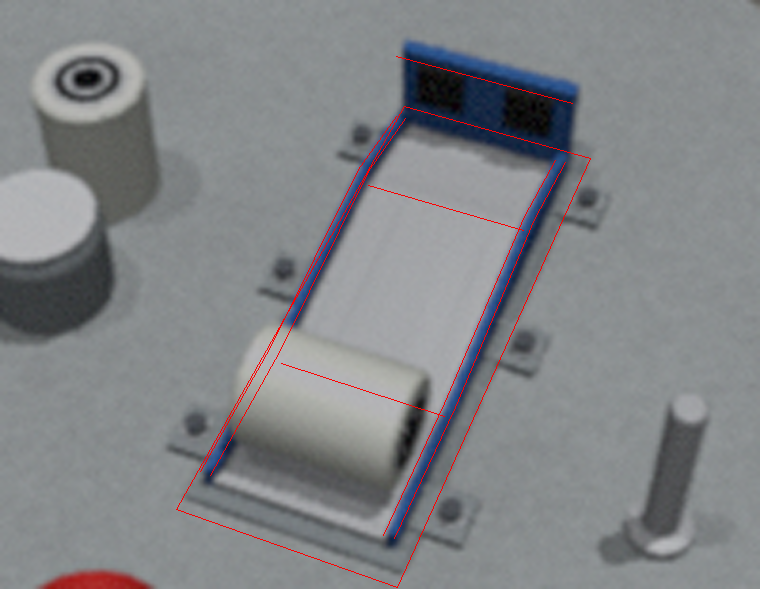

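The overlay now fits; bolt x offsets suggest the origin is about 2 mm further along. Next I'll locate the roller from its silhouette edges. In the zoomed top view these run (432,503)–(548,438) at the toe side and (380,422)–(495,350) at the ramp side.

```bash
python3 - <<'E'
from h import *
r=np.load("rest.npy"); p=r[:3].copy(); p[:2]+=1.9*np.array([np.cos(p[2]),np.sin(p[2])])
np.save("pose.npy",p); print("rest",p)
def toRest(P):
    d=P[:2]-p[:2];c,s=np.cos(p[2]),np.sin(p[2]);return np.array([c*d[0]+s*d[1],-s*d[0]+c*d[1],P[2]])
ct=camera_info("top"); C=-np.array(ct["R"]).T@np.array(ct["t"]);print("camC rest",toRest(C))
T=lambda a:np.array(a)/3.4+[200,105]-.35-r[3:5]
for lo,hi in(((490,470.5),(437.5,386)),((432,503),(380,422)),((548,438),(495,350))):
    a=[toRest(ray("top",T(q),39,ct)) for q in(lo,hi)]
    print(np.round(a,1),((a[0]+a[1])/2).round(1))
o=telemetry.get_obs();print(o["ee_pos"],w(p,[[-190,0,150],[-160,0,60]]).round(1))
for nm,u in(("pin",(398,186)),("spare",(217,235))): print(nm,toRest(ray("top",u,0,ct)).round(0))
E
```

```text
rest [592.42835388  48.61050223   0.6033155 ]
camC rest [-111.27671014   53.26324716  882.9229564 ]
[[-1.327e+02  1.400e+00  3.900e+01]
 [-6.930e+01  1.000e-01  3.900e+01]] [-101.     0.8   39. ]
[[-129.8   43.7   39. ]
 [ -68.6   43.6   39. ]] [-99.2  43.6  39. ]
[[-135.6  -41.1   39. ]
 [ -69.9  -43.7   39. ]] [-102.7  -42.4   39. ]
[213.36849502 506.42151125 223.40452108] [[436.  -59.2 150. ]
 [460.7 -42.2  60. ]]
pin [ -93. -176.    0.]
spare [ 37. 232.   0.]
```

The roller centre is at rest x ≈ -101, y ≈ 0.5, roughly square. First I'll move behind the toe at height with the fingers at about 52 mm opening, then turn so tool x points up the ramp.

```bash
python3 -m crank '[[[-31,-29,0],[0,0,0]],[[-31,-29,0],[0,0,0]],[[-31,-29,0],[0,0,0]],[[-31,-29,0],[0,0,0]],[[-31,-29,0],[0,0,0]],[[-31,-29,0],[0,0,0]],[[-31,-29,0],[0,0,0]],[[-31,-29,0],[0,0,0]],[[-31,-29,0],[0,0,0]],[[-31,-29,0],[0,0,0]],[[-31,-29,0],[0,0,0]],[[-31,-29,0],[0,0,0]],[[-31,-29,0],[0,0,0]],[[-31,-29,0],[0,0,0]]]' 0.55
python3 -m crank '[[[0,0,0],[0,0,0.14]],[[0,0,0],[0,0,0.14]],[[0,0,0],[0,0,0.14]],[[0,0,0],[0,0,0.14]],[[0,0,0],[0,0,0.14]],[[0,0,0],[0,0,0.14]],[[0,0,0],[0,0,0.14]],[[0,0,0],[0,0,0.14]],[[0,0,0],[0,0,0.14]],[[0,0,0],[0,0,0.14]],[[0,0,0],[0,0,0.14]],[[0,0,0],[0,0,0.14]],[[0,0,0],[0,0,0.14]],[[0,0,0],[0,0,0.14]],[[0,0,0],[0,0,0.14]]]'
cat > st.py <<'E'
from h import *
from scipy.spatial.transform import Rotation as Ro
p=np.load("pose.npy")
o=telemetry.get_obs();e=np.array(o["ee_pos"]);q=o["eef_rot"]
d=e[:2]-p[:2];c,s=np.cos(p[2]),np.sin(p[2])
R=Ro.from_quat([q[1],q[2],q[3],q[0]]).as_matrix()
F=np.array(o["ft_force"])
print("t %.2f"%o["time"],"rest xyz",np.round([c*d[0]+s*d[1],-s*d[0]+c*d[1],e[2]],1),"yaw err %.3f"%(np.arctan2(R[1,0],R[0,0])-p[2]),"toolz",R[:,2].round(3),"Frest",np.round([c*F[0]+s*F[1],-s*F[0]+c*F[1],F[2]],2),"w %.1f"%o["width"],"q",np.round(o["qpos"],2))
E
python3 st.py
```

```text
time: 1.5
ee_pos: [460.4, -53.1, 217.0]
eef_rot: [-0.003, 0.192, 0.981, -0.004]
ft_force: [0.7, 1.2, -0.1]
width: 51.9
time: 3.0
ee_pos: [456.9, -59.3, 206.4]
eef_rot: [-0.002, 0.962, 0.274, -0.014]
ft_force: [-0.0, -0.2, -0.0]
width: 51.8
t 3.00 rest xyz [-172.8  -11.9  206.4] yaw err -0.048 toolz [-0.029 -0.003 -1.   ] Frest [-0.13 -0.18 -0.04] w 51.8 q [-0.25 -0.09  1.58 -0.01  1.67  0.77]
```

```bash
cat >> st.py <<'E'
import sys
x=np.array([c,s,0]);z=np.array([0,0,-1.]);D=np.c_[x,np.cross(z,x),z]
print("turn needed",Ro.from_matrix(R.T@D).as_rotvec().round(3))
if len(sys.argv)>1:
    t=w(p,[[float(a) for a in sys.argv[1:4]]])[0]; print("shift tool",(R.T@(t-e)).round(1), "shift aligned",(D.T@(t-e)).round(1))
E
python3 st.py -152 0 120
python3 - <<'E'
from h import *
im=camera("wrist");cv2.imwrite("pics/w1.png",im[:,:,::-1])
E
```

```text
t 3.00 rest xyz [-172.8  -11.9  206.4] yaw err -0.048 toolz [-0.029 -0.003 -1.   ] Frest [-0.13 -0.18 -0.04] w 51.8 q [-0.25 -0.09  1.58 -0.01  1.67  0.77]
turn needed [-0.013  0.026 -0.048]
shift tool [ 22.4 -11.8  86. ] shift aligned [ 20.8 -11.9  86.4]
```

View pics/w1.png

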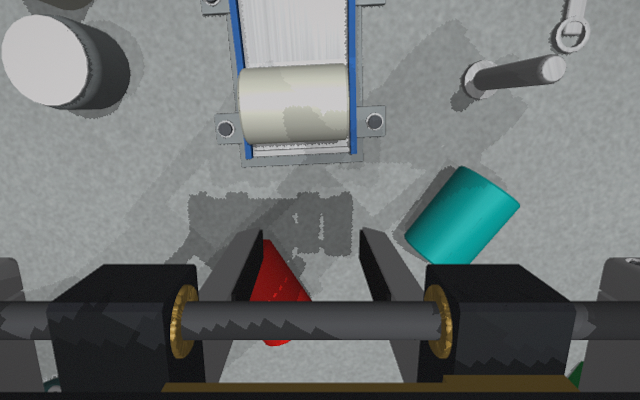

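The wrist view shows the roller at (293,103) in the lane, and the fingers clear of it and aligned with the lane. I'll use this view to check the rest pose while making the correction move.

```bash
python3 - <<'E'
from h import *
p=np.load("pose.npy");c=camera_info("wrist")
def toRest(P):
    d=P[:2]-p[:2];cc,s=np.cos(p[2]),np.sin(p[2]);return np.array([cc*d[0]+s*d[1],-s*d[0]+cc*d[1],P[2]]).round(1)
for u,z in(((249,158),18),((354,153),18),((226,129),9.7),((375,122),9.7),((250,144),39),((345,143),39),((242,68),39),((347,65),39)): print(u,toRest(ray("wrist",u,z,c)))
E
python3 -m crank '[[[7,-4,0],[-0.013,0.026,-0.048]],[[7,-4,20],[0,0,0]],[[7,-4,22],[0,0,0]],[[0,0,22],[0,0,0]],[[0,0,22],[0,0,0]]]'; python3 st.py -152 0 56
```

```text
(249, 158) [-148.9   50.6   18. ]
(354, 153) [-149.2  -52.7   18. ]
(226, 129) [-120.2   72.2    9.7]
(375, 122) [-121.   -74.6    9.7]
(250, 144) [-133.3   44.3   39. ]
(345, 143) [-136.8  -42.5   39. ]
(242, 68) [-67.7  44.9  39. ]
(347, 65) [-70.1 -46.1  39. ]
time: 3.55
ee_pos: [471.3, -35.3, 121.0]
eef_rot: [0.002, 0.952, 0.307, 0.007]
ft_force: [0.7, 0.4, 0.4]
width: 51.4
t 3.55 rest xyz [-147.4   -0.4  121. ] yaw err 0.021 toolz [ 0.015  0.001 -1.   ] Frest [ 0.82 -0.08  0.44] w 51.4 q [-0.2  -0.05  1.72  0.    1.46  0.75]
turn needed [ 0.008 -0.012  0.021]
shift tool [-5.4 -1.  65. ] shift aligned [-4.6 -0.4 65. ]
```

The wrist view agrees with the rest pose to about 1 mm. I'll descend behind the roller.

```bash
python3 -m crank '[[[-6,-1,10],[0.008,-0.012,0.021]],[[0,0,20],[0,0,0]],[[0,0,20],[0,0,0]],[[0,0,15],[0,0,0]],[[0,0,6],[0,0,0]],[[0,0,0],[0,0,0]]]'; python3 st.py -142 0 46
python3 - <<'E'
from h import *
im=camera("side");cv2.imwrite("pics/s1.png",cv2.resize(im[150:300,220:420,::-1],None,fx=3.8,fy=3.8))
E
```

```text
time: 4.15
ee_pos: [462.9, -36.5, 45.5]
eef_rot: [-0.002, 0.953, 0.304, -0.002]
ft_force: [0.3, -0.4, -1.0]
width: 51.7
t 4.15 rest xyz [-155.     3.4   45.5] yaw err 0.014 toolz [-0.004  0.002 -1.   ] Frest [ 0.02 -0.56 -0.98] w 51.7 q [-0.2   0.01  1.82  0.    1.32  0.75]
turn needed [-0.004  0.002  0.014]
shift tool [13.   3.6 -0.5] shift aligned [13.   3.4 -0.5]
```

View pics/s1.png

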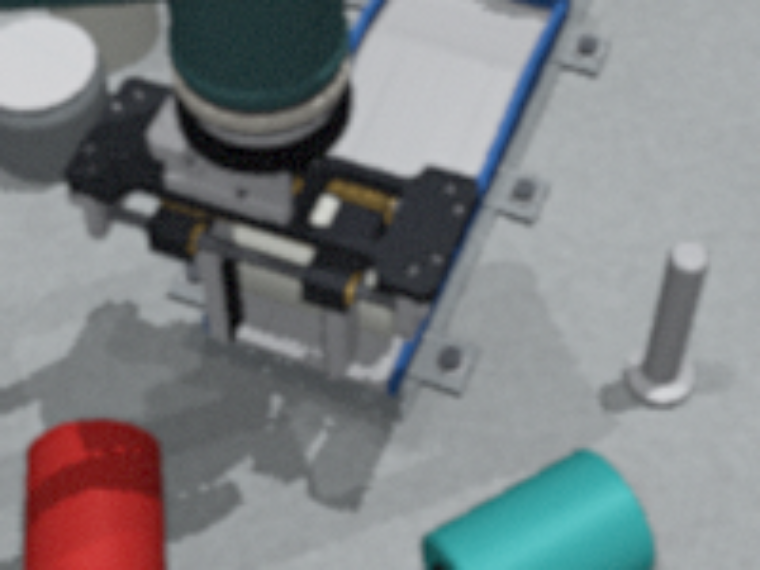

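The fingers stand behind the roller at zoomed pixels (225,300) and (335,345), inside the lane. I'll start a slow push, correcting y and yaw as it moves.

```bash
python3 -m crank '[[[3,2,0],[0,0,0.014]],[[3,1.5,0],[0,0,0]],[[3,1,0],[0,0,0]],[[3,0,0],[0,0,0]],[[3,0,0],[0,0,0]],[[3,0,0],[0,0,0]],[[3,0,0],[0,0,0]],[[3,0,0],[0,0,0]],[[3,0,0],[0,0,0]],[[3,0,0],[0,0,0]]]'; python3 st.py -110 -1 46
python3 - <<'E'
from h import *
im=camera("top");cv2.imwrite("pics/t2.png",cv2.resize(im[105:275,200:430,::-1],None,fx=3.4,fy=3.4))
im=camera("wrist");cv2.imwrite("pics/w2.png",im[:,:,::-1])
E
```

```text
time: 5.2
ee_pos: [495.6, -22.7, 50.2]
eef_rot: [0.0, 0.955, 0.297, 0.002]
ft_force: [-0.3, -0.7, 0.4]
width: 51.8
t 5.20 rest xyz [-120.2   -3.8   50.2] yaw err -0.001 toolz [ 0.004  0.001 -1.   ] Frest [-0.67 -0.41  0.37] w 51.8 q [-0.16  0.07  1.75  0.    1.32  0.81]
turn needed [ 0.002 -0.004 -0.001]
shift tool [10.2 -2.8  4.2] shift aligned [10.2 -2.8  4.2]
```

View pics/w2.png

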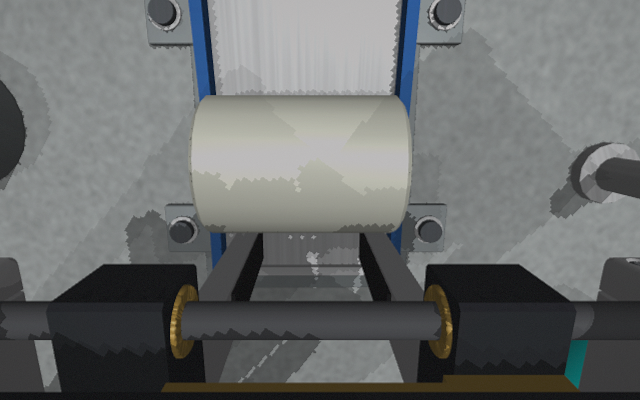

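View pics/t2.png

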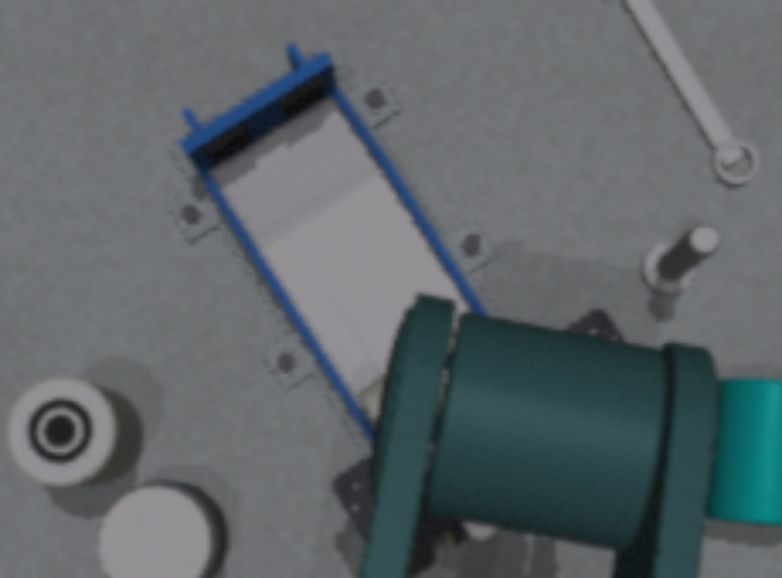

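The roller is square in the lane and in front of the pads in the wrist view, at (300,165), with contact starting. I'll continue at the same pace, watching drift.

```bash
python3 - <<'E'
from h import *
p=np.load("pose.npy");c=camera_info("wrist")
def toRest(P):
    d=P[:2]-p[:2];cc,s=np.cos(p[2]),np.sin(p[2]);return np.array([cc*d[0]+s*d[1],-s*d[0]+cc*d[1],P[2]]).round(1)
C=-np.array(c["R"]).T@np.array(c["t"]);print(toRest(C))
for u in((300,95),(300,233),(192,160),(411,160)): print(toRest(ray("wrist",u,39 if u[0]==300 else 39,c)))
E
python3 -m crank '[[[3,-1,0.5],[0,0,0]],[[3,-1,0.5],[0,0,0]],[[3,0,0.3],[0,0,0]],[[3,0,0],[0,0,0]],[[3,0,0],[0,0,0]],[[3,0,0],[0,0,0]]]'; python3 st.py -80 -1 54
```

```text
[-54.1  -3.2 209.4]
[-44.3   1.5  39. ]
[-111.6    2.    39. ]
[-74.4  54.   39. ]
[-74.5 -51.9  39. ]
time: 5.9
ee_pos: [509.4, -10.4, 48.6]
eef_rot: [0.001, 0.955, 0.297, 0.001]
ft_force: [-2.5, -2.3, 2.3]
width: 51.6
t 5.90 rest xyz [-101.8   -1.5   48.6] yaw err -0.000 toolz [ 0.002 -0.    -1.   ] Frest [-3.33 -0.5   2.26] w 51.6 q [-0.13  0.1   1.71 -0.    1.32  0.84]
turn needed [ 0.001 -0.001 -0.   ]
shift tool [21.8 -0.5 -5.3] shift aligned [21.8 -0.5 -5.4]
```

Force is 3.3 N and the roller is at the ramp foot. I'll go up the ramp, rising with it.

```bash
python3 -m crank '[[[3,0,-0.4],[0,0,0]],[[3,0,-0.4],[0,0,0]],[[3,0,-0.4],[0,0,0]],[[3,0,-0.4],[0,0,0]],[[3,0,-0.4],[0,0,0]],[[3,0,-0.4],[0,0,0]],[[3,0,-0.4],[0,0,0]],[[3,0,-0.4],[0,0,0]]]'; python3 st.py -80 -1 54
```

```text
time: 6.7
ee_pos: [529.4, 3.3, 52.0]
eef_rot: [0.001, 0.955, 0.297, -0.001]
ft_force: [-3.1, -1.6, 2.6]
width: 51.9
t 6.70 rest xyz [-77.6  -1.6  52. ] yaw err -0.001 toolz [-0.002 -0.003 -1.   ] Frest [-3.51  0.43  2.64] w 51.9 q [-0.1   0.14  1.66 -0.    1.34  0.87]
turn needed [ 0.001  0.003 -0.001]
shift tool [-2.4 -0.6 -2. ] shift aligned [-2.4 -0.6 -2. ]
```

```bash
python3 -m crank '[[[3,0,-0.4],[0,0,0]],[[3,0,-0.4],[0,0,0]],[[3,0,-0.4],[0,0,0]],[[3,0,-0.4],[0,0,0]],[[3,0,-0.4],[0,0,0]],[[3,0,-0.4],[0,0,0]],[[3,0,-0.4],[0,0,0]],[[3,0,-0.4],[0,0,0]],[[3,0,-0.4],[0,0,0]],[[3,0,-0.4],[0,0,0]],[[3,0,-0.4],[0,0,0]],[[3,0,-0.4],[0,0,0]]]'; python3 st.py -40 -1 57
python3 - <<'E'
from h import *
im=camera("wrist");cv2.imwrite("pics/w3.png",im[:,:,::-1])
E
```

```text
time: 7.9
ee_pos: [561.7, 25.7, 57.0]
eef_rot: [0.001, 0.955, 0.297, -0.001]
ft_force: [-2.4, -0.8, 1.9]
width: 51.4
t 7.90 rest xyz [-38.3  -1.4  57. ] yaw err -0.001 toolz [-0.002 -0.002 -1.   ] Frest [-2.47  0.68  1.9 ] w 51.4 q [-0.05  0.21  1.57 -0.    1.36  0.91]
turn needed [ 0.001  0.003 -0.001]
shift tool [-1.7 -0.4  0. ] shift aligned [-1.7 -0.4  0. ]
```

View pics/w3.png

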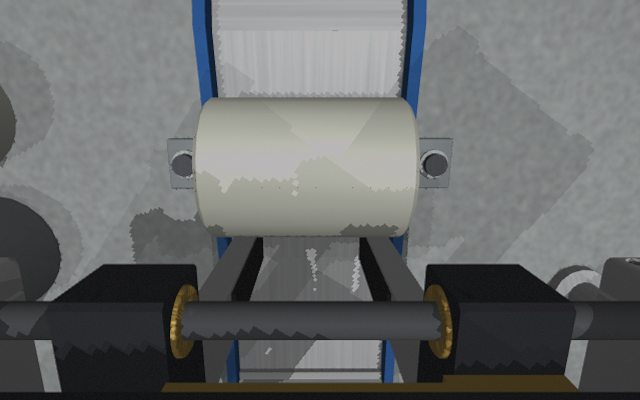

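The roller is square and half way up at wrist pixel (305,167), with fingers on it. I'll carry on towards the crest.

```bash
python3 -m crank '[[[3,0,-0.4],[0,0,0]],[[3,0,-0.4],[0,0,0]],[[3,0,-0.4],[0,0,0]],[[3,0,-0.4],[0,0,0]],[[3,0,-0.4],[0,0,0]],[[3,0,-0.4],[0,0,0]],[[3,0,-0.4],[0,0,0]],[[3,0,-0.4],[0,0,0]],[[3,0,-0.4],[0,0,0]],[[3,0,-0.4],[0,0,0]],[[3,0,-0.4],[0,0,0]],[[3,0,-0.4],[0,0,0]],[[3,0,-0.4],[0,0,0]],[[3,0,-0.4],[0,0,0]],[[3,0,-0.4],[0,0,0]],[[3,0,-0.4],[0,0,0]]]'; python3 st.py 31 -1 66
```

```text
time: 9.55
ee_pos: [605.0, 55.6, 63.8]
eef_rot: [0.001, 0.955, 0.297, -0.001]
ft_force: [-2.0, -2.0, 1.8]
width: 51.9
t 9.55 rest xyz [14.3 -1.3 63.8] yaw err -0.001 toolz [-0.002 -0.002 -1.   ] Frest [-2.81 -0.55  1.78] w 51.9 q [-0.    0.3   1.45 -0.    1.4   0.97]
turn needed [ 0.     0.003 -0.001]
shift tool [16.6 -0.4 -2.2] shift aligned [16.7 -0.3 -2.2]
```

```bash
python3 -m crank '[[[2,0,-0.2],[0,0,0]],[[2,0,-0.2],[0,0,0]],[[2,0,-0.2],[0,0,0]],[[2,0,-0.2],[0,0,0]],[[2,0,-0.1],[0,0,0]],[[2,0,0],[0,0,0]],[[2,0,0],[0,0,0]]]'; python3 st.py 31 -1 66
python3 - <<'E'
from h import *
im=camera("wrist");cv2.imwrite("pics/w4.png",im[:,:,::-1])
E
```

```text
time: 10.25
ee_pos: [619.0, 65.5, 64.8]
eef_rot: [-0.0, 0.955, 0.297, 0.001]
ft_force: [-1.2, -0.9, -0.5]
width: 51.5
t 10.25 rest xyz [31.4 -1.2 64.8] yaw err -0.001 toolz [ 0.002  0.001 -1.   ] Frest [-1.52 -0.03 -0.47] w 51.5 q [0.01 0.32 1.41 0.   1.4  0.98]
turn needed [ 0.    -0.002 -0.001]
shift tool [-0.4 -0.2 -1.2] shift aligned [-0.4 -0.2 -1.2]
```

View pics/w4.png

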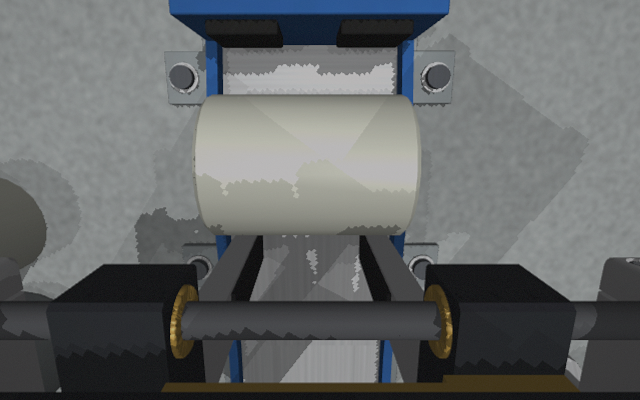

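The roller is at the crest with the buffers ahead at (245,33) and (375,33). I'll make a few more millimetres of push.

```bash
python3 -m crank '[[[1.5,0,0],[0,0,0]],[[1.5,0,0],[0,0,0]],[[1.5,0,0],[0,0,0]],[[0,0,0],[0,0,0]],[[0,0,0],[0,0,0]]]'; python3 st.py 31 -1 66
python3 - <<'E'
from h import *
im=camera("wrist");cv2.imwrite("pics/w5.png",im[:,:,::-1])
E
```

```text
time: 10.8
ee_pos: [624.0, 69.2, 64.6]
eef_rot: [-0.0, 0.955, 0.297, 0.002]
ft_force: [0.6, 0.1, 0.3]
width: 51.6
t 10.80 rest xyz [37.7 -0.9 64.6] yaw err -0.000 toolz [ 0.003  0.002 -1.   ] Frest [ 0.51 -0.23  0.33] w 51.6 q [0.02 0.33 1.4  0.   1.4  0.99]
turn needed [ 0.    -0.004 -0.   ]
shift tool [-6.7  0.1 -1.4] shift aligned [-6.7  0.1 -1.4]
```

View pics/w5.png

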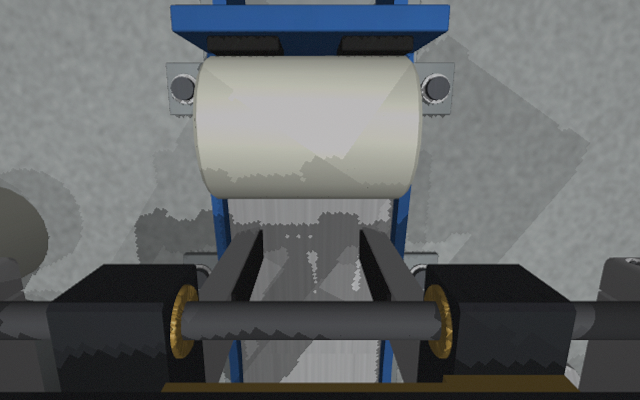

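The roller has dropped over the crest, left the fingers and sits against the buffers at row 55, square. I'll back off a little and lift away.

```bash
python3 -m crank '[[[-10,0,-5],[0,0,0]],[[-10,0,-10],[0,0,0]],[[-10,0,-20],[0,0,0]],[[-10,0,-30],[0,0,0]],[[-20,0,-30],[0,0,0]],[[-30,0,-30],[0,0,0]],[[-40,0,-20],[0,0,0]],[[-40,0,0],[0,0,0]],[[-40,0,0],[0,0,0]],[[0,0,0],[0,0,0]],[[0,0,0],[0,0,0]]]'; python3 st.py
python3 - <<'E'
from h import *
im=camera("top");cv2.imwrite("pics/t6.png",im[:,:,::-1])
im=camera("side");cv2.imwrite("pics/s6.png",im[:,:,::-1])
E
```

```text
time: 11.95
ee_pos: [438.0, -58.1, 223.6]
eef_rot: [0.004, 0.955, 0.296, 0.005]
ft_force: [0.4, -0.9, 0.9]
width: 51.6
t 11.95 rest xyz [-187.7   -0.3  223.6] yaw err -0.003 toolz [ 0.013 -0.005 -1.   ] Frest [-0.21 -0.95  0.88] w 51.6 q [-0.26 -0.17  1.62 -0.    1.68  0.71]
turn needed [ 0.011 -0.008 -0.003]
```

View pics/t6.png

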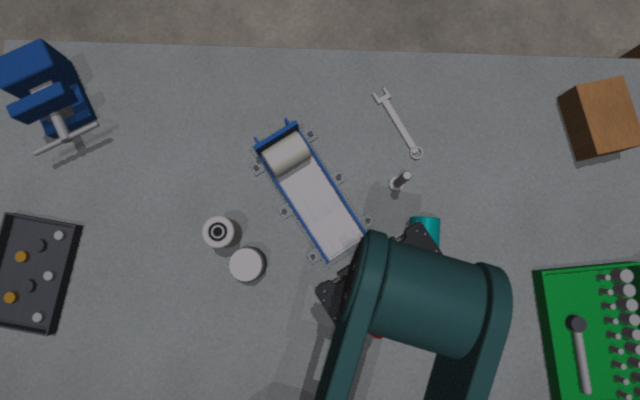

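View pics/s6.png

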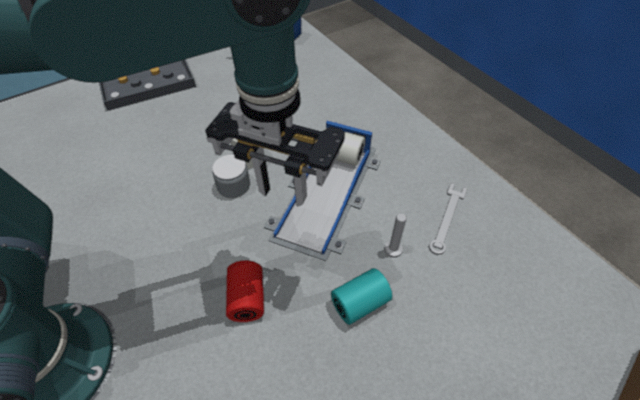

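The roller is at the stop in the top view, around (287,153), and the bystanders haven't moved. The hand is clear. I'll do a quick numeric check before handing in.

```bash
python3 - <<'E'
from h import *
p=np.load("pose.npy");c=camera_info("top")
im=cv2.imread("pics/t6.png")[110:200,230:350]; k=6
im=cv2.resize(im,None,fx=k,fy=k,interpolation=cv2.INTER_CUBIC)
P=[[65,45,53],[65,-45,53],[98,-45,86],[98,45,86],[65,45,53]]
o=np.load("rest.npy")[3:5]
cv2.polylines(im,[((proj("top",w(p,P),c)+o-[230,110]+.5)*k).round().astype(int)],False,(0,0,255),1)
cv2.imwrite("pics/t6z.png",im)
a=cv2.imread("pics/top0.png").astype(int);b=cv2.imread("pics/t6.png").astype(int)
d=np.abs(a-b).max(2)
for n,(x0,x1,y0,y1) in dict(spare=(200,240,213,252),spanner=(368,428,85,162),pin=(388,414,168,194),tin=(226,268,245,285)).items(): print(n,(d[y0:y1,x0:x1]>60).sum())
E
```

```text
spare 0
spanner 0
pin 0
tin 0
```

View pics/t6z.png

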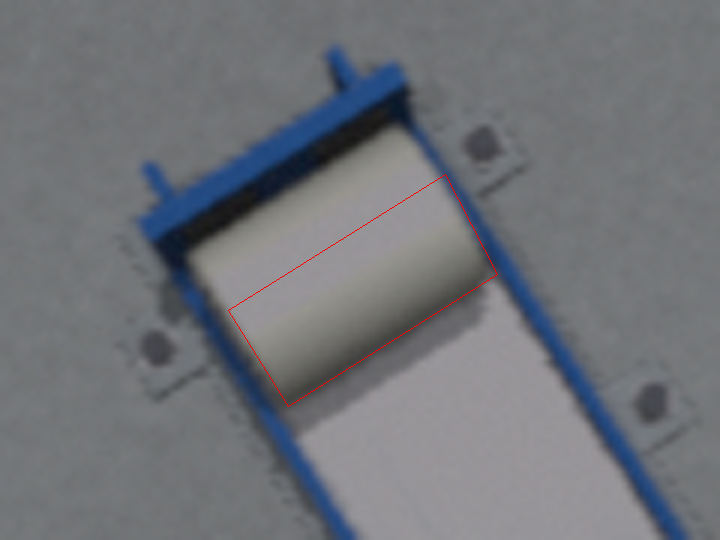

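The predicted rear edge at the seat lies on the roller's rear edge, within about 1 mm and square. Handing in.

```bash
python3 -c "
from bench import manip; print(manip.close_job())"
```

```text
the job is handed in; nothing more can be done
None
```

I pushed the roller up the ramp with both fingertips at about 20–35 mm/s. It went over the crest, ran down to the end stop by itself, and I then took the hand away. The job is handed in at about 12 s of the 42 s allowed; no verdict is reported.

- **Push force:** the wrist sensor showed about 3.5 N at most, read between pushes rather than continuously.
- **Roller position:** in the last top picture the seated roller matches the predicted seat pose to about 1–2 mm and looks square against the buffers.
- **Other items:** the spare roller, tin, pin and spanner show no change between the first and last top pictures.
- **Hand:** clear of everything, with the fingertips about 200 mm above the bench.
- **Check that disagreed:** my first fit of the rest's position was a few millimetres off. I refitted it from the bolts, and the wrist camera then agreed to within about 2.5 mm. No other check failed.

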